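# Build up the idler spindle of a resin printer

## Task

Assemble the printer's idler on the upright floating spindle: slide the small steel bearing all the way down the shaft first, then the blue spacer, then the brass flanged washer with its hub up, and press the washer gently down until both red spring jaws snap shut over its flange. The spindle is free to float, so find it by feel, and never force a part against it. Leave the other things on the bench alone.

Things in the scene. Friction and masses are not known exactly. Their poses are not given: they have to be found in the camera images.
- fixture: Spindle fixture, fixed: dark steel base 170 x 120 x 12 mm with red edge stripes; origin on the bench under its middle, x along the long side, z up. A carriage (plate top at 21 mm) carries shaft, seat and jaws and floats up to 8 mm in the base's x and 8 mm in its y: an offset NOT in this pose; it starts off-centre. About 4 N shifts it; it stays where pushed.
- tip_nominal (a point): Point of the base's frame, 118 mm above the bench over the base's middle: where the shaft's tip would be without the hidden float offset (up to 8 mm each way). The upright steel shaft is 12 mm thick up to 110 mm above the bench, then narrows to a flat tip 10.4 mm wide at 118 mm. Pressing any part on the fixture with over 25 N is too much.
- seat (a joint): Brass sprung seat round the shaft's foot, 26 mm wide, its top 34 mm above the bench at 0; the value is how far it is pressed down, at most 0.005 m. It starts to give at 3 N and bottoms at 8 N; the stack's weight alone does not move it. With the washer held under the jaws it reads about 0.002.
- jaw_a (a joint): Red retainer jaw on the fixture's +x side, 14 mm wide, 0 = closed (nose 17 mm from the shaft axis), grows to 0.008 m outward; a light spring shuts it. Flat underside 64 mm and top 80 mm above the bench; above the nose it slopes outward 6 mm, so the washer's flange coming down spreads it, then it snaps over. Passing both jaws takes about 10 N.
- jaw_b (a joint): The same jaw on the fixture's -x side. Behind each jaw is a black post, 24 mm wide, 61 mm high, 33 to 49 mm from the shaft axis. On the fixture's +y and -y sides the shaft is free of obstacles above the carriage plate, so fingers fit there beside the parts.
- bearing_mid (a point): Steel ball bearing with a black seal ring, 28 mm outside, 14 mm bore, 10 mm tall, lying flat on the mat; this point is its centre, half-way up (5 mm above its underside), z its axis. It passes freely between the jaws.
- spacer_mid (a point): Blue spacer tube, 22 mm outside, 14 mm bore, 18 mm tall, standing on the mat; this point is its centre, half-way up (9 mm), z its axis.
- washer_mid (a point): Brass flanged washer, 14 mm bore, 28 mm tall: a flange 41 mm across, 4 mm thick, at the bottom, a hub 22 mm across above, standing hub up on the mat; this point is its centre, 14 mm above its underside, z towards the hub end. Held under the jaws its underside is 60 mm above the bench; it can be pressed 3 mm lower before the seat bottoms.
- mat: Grey kit mat, fixed, 180 x 250 x 4 mm, origin under its middle, x along its short side; the bearing, spacer, washer and two left-overs stand on it in two rows 84 mm apart in its x, the parts of a row 80 mm apart in its y, in any arrangement.
- long_spacer: Bystander, to be left alone: black plain tube, 22 mm outside, 34 mm tall, a left-over on the mat; origin at its underside (tools: on their length).
- old_bearing: Bystander, to be left alone: dark ring, 42 mm outside, 12 mm tall, a left-over on the mat; origin at its underside (tools: on their length).
- scraper: Bystander, to be left alone: orange-handled scraper lying flat beyond the fixture; origin at its underside (tools: on their length).
- driver: Bystander, to be left alone: red-handled screwdriver lying flat; origin at its underside (tools: on their length).
- resin_bottle: Bystander, to be left alone: grey closed bottle, 70 mm dia, 120 mm tall; origin at its underside (tools: on their length).
- print_tower: Bystander, to be left alone: blue-grey printed test tower on a round foot, 56 mm dia, 79 mm tall; origin at its underside (tools: on their length).
- screw_cup: Bystander, to be left alone: yellow open cup, 70 mm dia, 50 mm tall; origin at its underside (tools: on their length).

How it is judged:
On the way, in this order (a step that is already met when the one before it is completed fails the run):
1. the bearing lies flat on the sprung seat, on the shaft (z of bearing_mid in the frame of fixture below 0.0408 m and horizontal distance between bearing_mid and fixture below 0.0135 m and angle between bearing_mid's own z axis and vertical below 0.12 rad), for 0.2 s.
2. the spacer stands on the bearing, on the shaft (all of step 1 and z of spacer_mid in the frame of fixture below 0.0552 m and horizontal distance between spacer_mid and fixture below 0.0135 m and angle between spacer_mid's own z axis and vertical below 0.12 rad), for 0.2 s.
At the end, for the whole second after the job is handed in: On the shaft, upright, from below: bearing, spacer, washer hub up (centres 34 to 39.5, 48 to 53.5, 70 to 75.7 mm above the bench, within 13.5 mm of the fixture's middle); both jaws closed over the flange to within 1.5 mm; washer at rest and let go (z of bearing_mid in the frame of fixture between 0.034 and 0.0395 m and horizontal distance between each of bearing_mid, spacer_mid, washer_mid and fixture below 0.0135 m and angle between each of bearing_mid, spacer_mid, washer_mid's own z axis and vertical below 0.12 rad and z of spacer_mid in the frame of fixture between 0.048 and 0.0535 m and z of washer_mid in the frame of fixture between 0.07 and 0.0757 m and value of joint each of jaw_a, jaw_b below 0.0015 m and linear speed of washer below 0.02 m/s); the robot touches nothing.
It fails at once if the bearing is pressed on the fixture with more than 25 N (contact force between bearing and fixture above 25 N).
It fails at once if the spacer is pressed on the fixture with more than 25 N (contact force between spacer and fixture above 25 N).
It fails at once if the washer is pressed on the fixture with more than 25 N (contact force between washer and fixture above 25 N).
It fails at once if a bystander is moved more than 15 mm (distance of any of long_spacer, old_bearing, scraper, driver, resin_bottle, print_tower, screw_cup from where it was at the start of the episode above 0.015 m).
It also fails if it takes over 72 s, if anything falls off the work surface, if the arm or the gripper's body presses on something with over 40 N, if the wrist force passes 120 N, or if a joint passes its speed limit or range.

## Robot

A 6-joint arm with a two-finger parallel gripper is mounted at the origin on the work surface. World frame = base frame: x ahead of the robot, y to its left, z up, the work surface at z = 0. Lengths are in m, angles in rad, forces in N, time in s.
With the tool pointing down it reaches from about 0.275 to 0.875 m from the base axis. Payload 12.5 kg.
Tool frame: the origin (TCP) lies at the very end of the fingers, on their centre line; the grasp point (between the pads) lies 19 mm behind it; x points along the fingers, y is the direction in which the jaws open and shut, and the axes are right-handed (so a half turn about x gives the same grasp; the last joint's range is limited). The gripper opens to 85 mm and grips with 20 to 120 N. Pads are 22 mm wide; open, the fingers measure 114 mm over their backs; the gripper's body (76 mm by 85 mm) begins 54 mm behind the grasp point. The pads swing forward as they close: fully open they stand 13 mm farther back than shut.
Start: joints at [1.258, 0.351, 1.652, -0, 1.139, -0.085], TCP at [0.124, 0.536, 0.211] pointing down, gripper open.
Joint ranges: [-2.75, 2.75], [-0.79, 2.1], [0.01, 2.65], [-1.57, 4.71], [0.07, 3.14], [-2.87, 2.87]. Speed limits (rad/s): [2.22, 2.22, 2.79, 3.14, 3.14, 3.14].

## Interface

Orientations are given as a 3x3 rotation matrix whose columns are the frame's x, y, z axes.
In Python, from bench import manip gives the robot as it stands. Calls block until the motion is done:
- manip.move_ptp(position, orientation): joint-space move of the TCP to a pose.
- manip.move_l(position, attitude=None, max_speed=0.15): straight line of the TCP; attitude=None keeps the orientation; max_speed is the mean speed in m/s.
- manip.move_j(angles): joint-space move.
- manip.set_gripper(opening, effort=None): opening from 0.0 (shut) to 1.0 (fully open); effort is the grip in N (None keeps the last); returns when the fingers have stopped.
- manip.dwell(seconds).
- manip.inverse_kinematics(position, orientation): joint angles nearest the present ones, or None.
- manip.grab_frame(name): name is "scene" or "top" or "wrist"; returns (picture, depth): 384x512x3 uint8, red, green, blue; 384x512 float32, m along the optical axis (not along the pixel's ray), 0 where there is no reading.
- manip.get_calibration(name): a dict with "camera_matrix" (3x3 intrinsics, pixels), "R" (3x3) and "t" (3): a world point X has camera coordinates R X + t. Camera axes: x right, y down, z forward; pixel columns grow to the right and rows downward; lengths in m; the calibration is good to about 2 mm. A picture is of the moment at which its call begins: read the wrist's pose just before it. get_calibration takes no time and is no camera call; for the wrist camera it gives the pose at the moment of the call.
A pose or a line that the arm cannot do raises manip.Unreachable and nothing moves.
- manip.sign_off(): hands the job in, once; it reports no verdict.
Trained networks look in the newest picture that a camera, given by its name, has taken for a name from the list of things; names that differ only in an ending like _2 or _b are one class to them, and where a whole thing is asked for, a point or a joint stands for the part that bears it (a point fixed in the world has none). Each returns a list of dicts, best first, with "confidence" (0 to 1); they miss things now and then, are a little off and sometimes report something else, mostly with a low value. They report only what shows in the picture. A call takes as long as a camera call.
- manip.look_for(camera, name): "at" ([x, y, z] in m, in world coordinates, good to about 4 mm: the middle of the surface that is visible of it).
Readings, each from a call of its own:
- manip.current_time(): time.
- manip.current_qpos(): joint angles.
- manip.current_joint_vel(): joint speeds.
- manip.current_joint_torque(): joint torques, N m.
- manip.current_ee_pos(): TCP position.
- manip.current_tcp_rot(): TCP orientation.
- manip.current_force(): force on the tool from outside, world axes, zero at the start.
- manip.current_ft_torque(): the same for the moment, N m.
- manip.current_grip_width(): opening from 0.0 (shut) to 1.0 (fully open).
Only numpy, scipy, OpenCV 4.12 (cv2) and the standard library are available. Lean on these libraries where they do the work, as an engineer would, in place of code of your own. Each camera call takes 0.05 s, during which the arm holds its last target. There are 200 camera calls.

## Working session

There is one attempt and no reset: what is moved stays moved. The work goes in short steps, each a Python script; the robot and the scene stay as the last script left them, time stands still between calls to the robot, and variables do not carry over. Pictures are saved under pics/ and viewed, about 8 in all and at most 12, crops included, and the job is handed in when it is done.

```bash
mkdir -p pics; ls; python3 - <<'E'
from bench import manip
import cv2,numpy as np
ims=[]
for c in("top","scene"):
    p,d=manip.grab_frame(c); np.savez(f"{c}.npz",p=p,d=d,**manip.get_calibration(c)); ims.append(p)
    for n in["fixture","bearing_mid","spacer_mid","washer_mid","mat","long_spacer","old_bearing","seat","jaw_a","resin_bottle","print_tower","screw_cup"]:
        r=manip.look_for(c,n); print(c,n,[(np.round(x["at"],3).tolist(),round(x["confidence"],2)) for x in r[:3]])
cv2.imwrite("pics/a.png",cv2.cvtColor(np.vstack(ims)[:,:],cv2.COLOR_RGB2BGR)[:600] if 0 else cv2.cvtColor(cv2.resize(np.hstack(ims),(800,300)),cv2.COLOR_RGB2BGR))
cv2.imwrite("pics/top.png",cv2.cvtColor(cv2.resize(ims[0],(800,600)),cv2.COLOR_RGB2BGR))
print(manip.current_time())
E
```

```text
pics
top fixture [([0.503, -0.249, 0.011], 0.79), ([0.502, 0.222, 0.035], 0.44)]
top bearing_mid []
top spacer_mid [([0.503, 0.306, 0.021], 0.61)]
top washer_mid [([0.585, 0.173, 0.009], 0.54)]
top mat [([0.542, 0.225, 0.002], 0.64)]
top long_spacer [([0.502, 0.222, 0.034], 0.46)]
top old_bearing [([0.728, 0.17, 0.024], 0.43)]
top seat []
top jaw_a [([0.533, -0.248, 0.077], 0.45)]
top resin_bottle [([0.72, 0.005, 0.084], 0.64)]
top print_tower [([0.522, -0.407, 0.073], 0.71), ([0.542, 0.228, 0.001], 0.49), ([0.501, -0.248, 0.008], 0.34)]
top screw_cup [([0.668, -0.369, 0.016], 0.61)]
scene fixture [([0.519, -0.246, 0.015], 0.96)]
scene bearing_mid [([0.59, 0.263, 0.014], 0.62), ([0.518, -0.244, 0.013], 0.55), ([0.507, 0.223, 0.027], 0.5)]
scene spacer_mid []
scene washer_mid [([0.588, 0.178, 0.011], 0.6)]
scene mat [([0.555, 0.227, 0.002], 0.87)]
scene long_spacer [([0.507, 0.223, 0.029], 0.56)]
scene old_bearing [([0.51, 0.141, 0.018], 0.61)]
scene seat [([0.589, 0.177, 0.011], 0.74)]
scene jaw_a [([0.533, -0.247, 0.075], 0.37)]
scene resin_bottle [([0.741, 0.01, 0.075], 0.96)]
scene print_tower [([0.536, -0.406, 0.052], 0.9)]
scene screw_cup [([0.658, -0.371, 0.027], 0.75), ([0.74, 0.011, 0.076], 0.44)]
1.3
```

View pics/top.png

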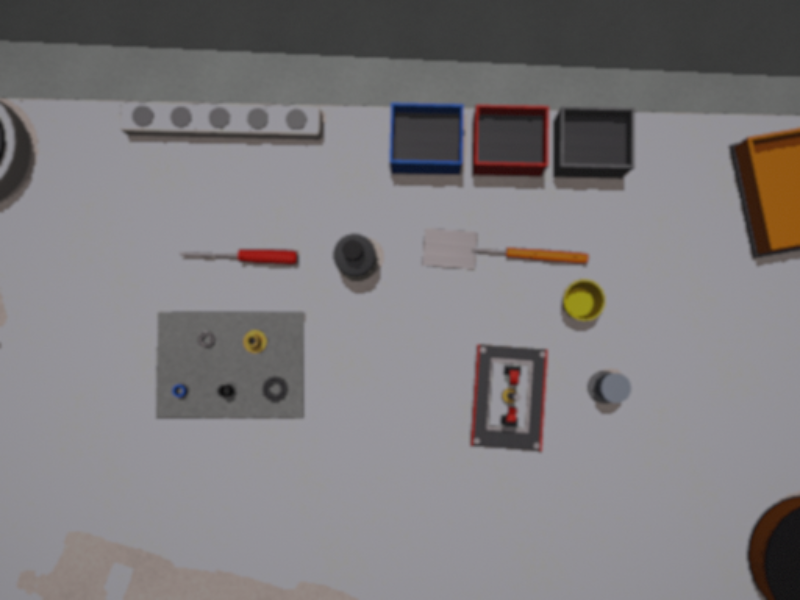

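View pics/a.png

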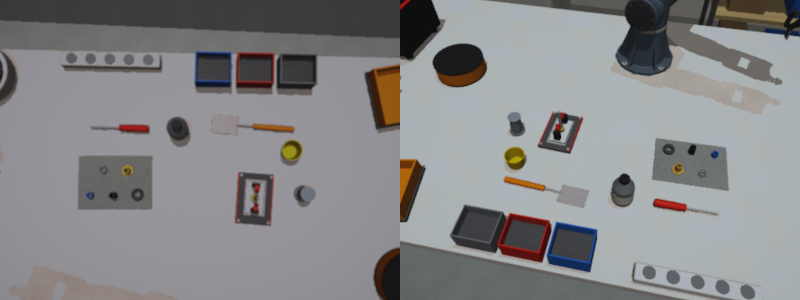

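Top picture (800x600): bearing at about (207,340), washer (255,342), blue spacer (180,391), black tube (227,391), dark ring (275,389). The fixture is centred at (510,398) with its long side roughly along world x. Next I'll take close views with the wrist camera.

```bash
cat > h.py <<'E'
from bench import manip
import numpy as np, cv2
def R(a):  # tool down, jaws open along direction a (rad from world x)
    x=np.array([0,0,-1.]); y=np.array([np.cos(a),np.sin(a),0]); return np.column_stack([x,y,np.cross(x,y)])
def grab(c,f):
    k=manip.get_calibration(c); p,d=manip.grab_frame(c); np.savez(f"{f}.npz",p=p,d=d,K=k["camera_matrix"],R=k["R"],t=k["t"])
    cv2.imwrite(f"pics/{f}.png",cv2.cvtColor(p,cv2.COLOR_RGB2BGR)); return p,d,k
def T(m=""): print(m,"t=%.2f"%manip.current_time(),"p",np.round(manip.current_ee_pos(),4),"F",np.round(manip.current_force(),1),"g %.3f"%manip.current_grip_width())
E
python3 - <<'E'
from h import *
print(manip.current_tcp_rot().round(3).tolist())
y=manip.current_tcp_rot()[:,1]; a=np.arctan2(y[1],y[0]); print(a)
for t in (a,np.pi/2,-np.pi/2,0,np.pi):
    for pos in ([.545,.225,.25],[.503,-.248,.25],[.503,-.248,.09]):
        q=manip.inverse_kinematics(pos,R(t)); print(round(t,2),pos,None if q is None else np.round(q,2).tolist())
manip.move_ptp([.52,-.248,.28],R(np.pi/2 if abs(a-np.pi/2)<abs(a+np.pi/2) else -np.pi/2)); T()
grab("wrist","wf")
for n in["fixture","jaw_a","seat"]: print(n,[(np.round(x["at"],3).tolist(),round(x["confidence"],2)) for x in manip.look_for("wrist",n)])
manip.move_ptp([.54,.225,.28],R(np.pi/2 if abs(a-np.pi/2)<abs(a+np.pi/2) else -np.pi/2)); T()
grab("wrist","wm")
for n in["bearing_mid","spacer_mid","washer_mid","long_spacer","old_bearing"]: print(n,[(np.round(x["at"],3).tolist(),round(x["confidence"],2)) for x in manip.look_for("wrist",n)])
a=cv2.imread("pics/wf.png");b=cv2.imread("pics/wm.png"); cv2.imwrite("pics/w2.png",cv2.resize(np.vstack([a,b]),(450,600)) if 0 else cv2.resize(np.hstack([a,b]),(800,300)))
E
```

```text
[[0.0, 0.226, 0.974], [-0.0, 0.974, -0.226], [-1.0, -0.0, 0.0]]
1.3430001339382374
1.34 [0.545, 0.225, 0.25] [0.31, 0.39, 1.5, -0.0, 1.26, -1.03]
1.34 [0.503, -0.248, 0.25] [-0.54, 0.33, 1.58, -0.0, 1.23, -1.88]
1.34 [0.503, -0.248, 0.09] [-0.54, 0.52, 1.73, -0.0, 0.89, -1.88]
1.57 [0.545, 0.225, 0.25] [0.31, 0.39, 1.5, -0.0, 1.26, -1.26]
1.57 [0.503, -0.248, 0.25] [-0.54, 0.33, 1.58, -0.0, 1.23, -2.11]
1.57 [0.503, -0.248, 0.09] [-0.54, 0.52, 1.73, -0.0, 0.89, -2.11]
-1.57 [0.545, 0.225, 0.25] [0.31, 0.39, 1.5, -0.0, 1.26, 1.88]
-1.57 [0.503, -0.248, 0.25] [-0.54, 0.33, 1.58, -0.0, 1.23, 1.03]
-1.57 [0.503, -0.248, 0.09] [-0.54, 0.52, 1.73, -0.0, 0.89, 1.03]
0 [0.545, 0.225, 0.25] [0.31, 0.39, 1.5, -0.0, 1.26, 0.31]
0 [0.503, -0.248, 0.25] [-0.54, 0.33, 1.58, -0.0, 1.23, -0.54]
0 [0.503, -0.248, 0.09] [-0.54, 0.52, 1.73, -0.0, 0.89, -0.54]
3.14 [0.545, 0.225, 0.25] [0.31, 0.39, 1.5, -0.0, 1.26, -2.83]
3.14 [0.503, -0.248, 0.25] [-0.54, 0.33, 1.58, -0.0, 1.23, 2.6]
3.14 [0.503, -0.248, 0.09] [-0.54, 0.52, 1.73, -0.0, 0.89, 2.6]
 t=4.38 p [ 0.5202 -0.2474  0.28  ] F [-0.2  0.2  0.5] g 1.002
fixture [([0.498, -0.253, 0.012], 0.79)]
jaw_a [([0.474, -0.247, 0.072], 0.53), ([0.528, -0.249, 0.076], 0.5)]
seat [([0.491, -0.247, 0.035], 0.69)]
 t=6.31 p [0.5403 0.2241 0.28  ] F [-0.1  0.6 -0.3] g 0.997
bearing_mid [([0.586, 0.264, 0.007], 0.82), ([0.721, 0.172, 0.022], 0.61)]
spacer_mid [([0.497, 0.304, 0.02], 0.58)]
washer_mid [([0.581, 0.186, 0.002], 0.96)]
long_spacer [([0.5, 0.226, 0.038], 0.5)]
old_bearing [([0.511, 0.143, 0.02], 0.91)]
```

View pics/wf.png

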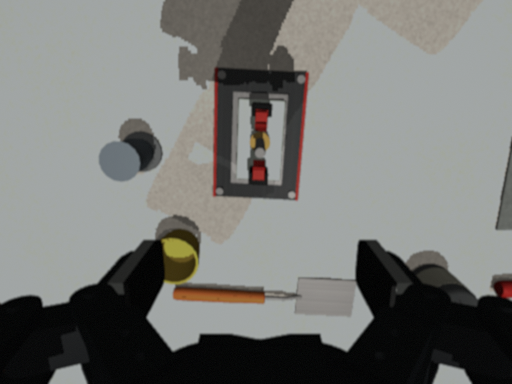

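View pics/wm.png

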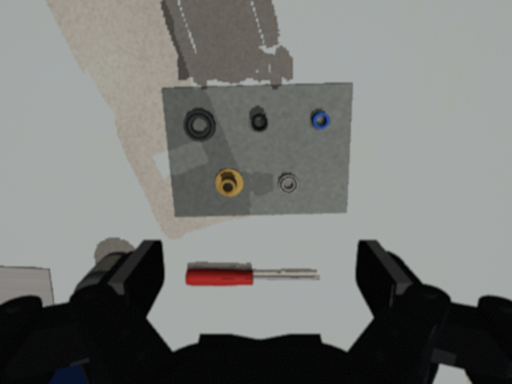

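Wrist views: the fixture's shaft tip is near (260,152), with jaws at (261,118) and (258,172). On the mat, the washer is at (229,182), bearing (288,183), spacer (320,120), long tube (259,119) and old ring (200,124). I'll localise these by depth, without moving anything.

```bash
cat >> h.py <<'E'
def cloud(f):
    z=np.load(f+".npz"); d=z["d"]; v,u=np.mgrid[:384,:512]; K=z["K"]
    c=np.stack([(u-K[0,2])/K[0,0]*d,(v-K[1,2])/K[1,1]*d,d],-1); w=(c-z["t"])@z["R"]; w[d==0]=np.nan; return w,z["p"]
E
python3 - <<'E'
from h import *
w,p=cloud("wf")
print("K",np.load("wf.npz")["K"].round(1).tolist(), "cam", -(np.load("wf.npz")["R"].T@np.load("wf.npz")["t"]).round(3))
s=w[60:205,205:315].reshape(-1,3)
c=p[60:205,205:315].reshape(-1,3).astype(int)
def show(n,m):
    q=s[m]; print(n,m.sum(),np.nanmedian(q,0).round(4),"mean",np.nanmean(q,0).round(4),"min",np.nanmin(q,0).round(4),"max",np.nanmax(q,0).round(4)) if m.any() else print(n,0)
show("tip",(s[:,2]>.100)&(s[:,2]<.13))
show("shaft",(s[:,2]>.088)&(s[:,2]<.13))
red=(c[:,0]>120)&(c[:,1]<70)
for lo,hi in((.06,.09),(0,.03)):
    show("red",red&(s[:,2]>lo)&(s[:,2]<hi))
# base rectangle
m=((w[...,2]>.006)&(w[...,2]<.018)); m[:60]=0;m[205:]=0;m[:,:205]=0;m[:,315:]=0
q=w[m][:,:2]; print("base",cv2.minAreaRect((q*1000).astype(np.float32)))
w,p=cloud("wm")
for n,(u,v) in dict(washer=(229,182),bearing=(288,183),spacer=(320,120),longs=(259,119),old=(200,124)).items():
    q=w[v-20:v+20,u-20:u+20].reshape(-1,3); q=q[q[:,2]>.0075]; hi=np.nanpercentile(q[:,2],80)
    r=q[q[:,2]>hi-.004]; (cx,cy),rad=cv2.minEnclosingCircle((r[:,:2]*1000).astype(np.float32)); print(n,len(r),"ztop",hi.round(4),"mean",r.mean(0).round(4),"circ",round(cx,1),round(cy,1),round(rad,1))
m=(abs(w[...,2]-.004)<.003)&(np.abs(p.astype(int).mean(-1)-np.median(p[85:200,175:345].mean(-1)))<25); m[:80]=0;m[220:]=0;m[:,:160]=0;m[:,355:]=0
print("mat",cv2.minAreaRect((w[m][:,:2]*1000).astype(np.float32)),np.nanmedian(w[m],0))
E
```

```text
K [[321.9, 0.0, 259.6], [0.0, 321.9, 188.9], [0.0, 0.0, 1.0]] cam [ 0.451 -0.247  0.443]
tip 117 [ 0.5013 -0.2473  0.1176] mean [ 0.5013 -0.2469  0.1158] min [ 0.4966 -0.2526  0.1005] max [ 0.5077 -0.241   0.1199]
shaft 135 [ 0.5004 -0.2473  0.1174] mean [ 0.5009 -0.2469  0.1129] min [ 0.4966 -0.2528  0.0883] max [ 0.5077 -0.241   0.1199]
red 212 [ 0.5287 -0.2473  0.074 ] mean [ 0.5071 -0.2469  0.0741] min [ 0.4656 -0.2545  0.0663] max [ 0.5434 -0.2395  0.0795]
red 450 [ 0.4978 -0.1958  0.0126] mean [ 0.4985 -0.2462  0.0126] min [ 0.4189 -0.3104  0.0099] max [ 0.5844 -0.1863  0.0152]
base ((498.84783935546875, -248.8700408935547), (120.07060241699219, 170.14309692382812), 87.0178451538086)
washer 137 ztop 0.0309 mean [0.5817 0.182  0.0311] circ 582.0 181.9 10.8
bearing 233 ztop 0.0147 mean [0.5825 0.2638 0.0138] circ 583.1 263.9 13.8
spacer 139 ztop 0.0224 mean [0.4969 0.3035 0.0218] circ 496.8 303.7 10.7
longs 147 ztop 0.0384 mean [0.4985 0.2241 0.0377] circ 498.4 224.1 10.8
old 619 ztop 0.0166 mean [0.5031 0.1454 0.0158] circ 503.4 145.2 20.8
mat ((538.5930786132812, 223.07064819335938), (188.66697692871094, 250.8417205810547), 1.4479342699050903) [0.53681635 0.22953319 0.00391983]
```

Depth gives the base centre at (0.499, -0.249) with yaw -3°, and the shaft tip at about (0.501, -0.247). To find the float by feel, I'll squeeze the shaft lightly in two perpendicular directions so it is centred at a known point.

```bash
cat >> h.py <<'E'
S=np.array([.501,-.247]); YAW=-.052; AX=YAW; AY=YAW-np.pi/2
def at(xy,z): return [xy[0],xy[1],z]
E
python3 - <<'E'
from h import *
manip.move_ptp(at(S,.16),R(AX)); manip.set_gripper(.4,20); T()
manip.move_l(at(S,.094),max_speed=.12); T("down")
manip.set_gripper(0,20); manip.dwell(.1); T("sq x"); print(manip.current_ft_torque())
manip.set_gripper(.4); T("open")
manip.move_ptp(at(S,.094),R(AY)); T("rot")
manip.set_gripper(0,20); manip.dwell(.1); T("sq y")
manip.set_gripper(.4); T("open")
manip.move_l(at(S,.17),max_speed=.2); T()
E
```

```text
t=8.93 p [ 0.501 -0.247  0.16 ] F [ 0.4 -0.4  0.1] g 0.397
down t=9.63 p [ 0.5014 -0.2472  0.0945] F [ 0.3 -0.1 -0.5] g 0.403
sq x t=10.09 p [ 0.5018 -0.2474  0.0949] F [ 2.9 -0.3  6.3] g 0.106
[-0.03674524 -0.49838856 -0.0272765 ]
open t=10.46 p [ 0.5007 -0.2469  0.0937] F [ 0.4 -0.4  0.2] g 0.399
rot t=11.86 p [ 0.5009 -0.247   0.094 ] F [-0.2  0.1  0.1] g 0.400
sq y t=12.31 p [ 0.501  -0.2472  0.0941] F [-0.7 -1.1  0.2] g 0.105
open t=12.68 p [ 0.501  -0.2469  0.094 ] F [ 0.8 -1.1  0.6] g 0.400
 t=13.21 p [ 0.5008 -0.2469  0.1697] F [ 0.   0.3 -0.6] g 0.402
```

```bash
sed -i 's/^S=.*; YAW/S=np.array([.5012,-.247]); YAW/' h.py; cat >> h.py <<'E'
def pick(xy,z,wide,eff=40):
    manip.set_gripper(wide,20); manip.move_ptp(at(xy,.10),R(-np.pi/2)); manip.move_l(at(xy,z),max_speed=.15)
    manip.set_gripper(0,20); T("sq1"); manip.set_gripper(wide)
    manip.move_ptp(at(xy,z),R(0)); manip.set_gripper(0,eff); T("grip")
    manip.move_l(at(xy,.15),max_speed=.25); T("up")
def guarded(xy,z0,z1,ds=.0015,lim=4.,speed=.05):
    b=manip.current_force()[2]
    for z in np.linspace(z0,z1,int(np.ceil((z0-z1)/ds))+1):
        manip.move_l(at(xy,z),max_speed=speed); f=manip.current_force()
        if abs(f[2]-b)>lim or np.hypot(f[0],f[1])>7: T("CONTACT z=%.4f"%z); return False,z
    return True,z1
E
python3 - <<'E'
from h import *
B=(.5828,.2638)
pick(B,.008,.6)
manip.move_ptp(at(S,.145),R(AY)); manip.move_l(at(S,.126),max_speed=.1); manip.dwell(.2); T("over"); grab("wrist","wb")
print(guarded(S,.124,.106,.0025)); T()
E
```

```text
sq1 t=16.72 p [0.5828 0.2638 0.0081] F [-0.7 -0.7 -0.5] g -0.001
grip t=19.19 p [0.5828 0.2638 0.008 ] F [-0.4  0.5  0.2] g -0.001
up t=19.91 p [0.5821 0.2635 0.1486] F [ 0.3 -0.2 -1. ] g -0.004
over t=22.32 p [ 0.5015 -0.2471  0.1265] F [-0.1 -0.1  0.1] g -0.003
(True, 0.106)
 t=24.62 p [ 0.5011 -0.2469  0.1058] F [-0.4  0.1 -0.4] g 0.000
```

View pics/wb.png

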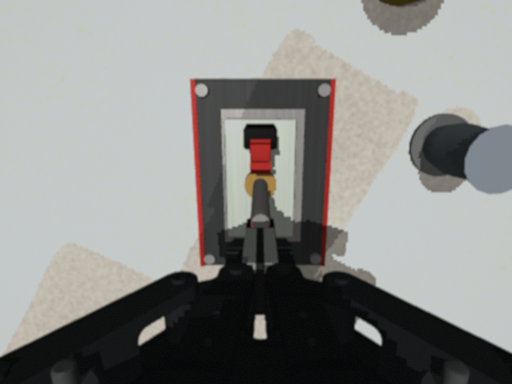

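```bash
python3 - <<'E'
from h import *
T()
w,p=cloud("wb"); m=(w[...,2]>.095)&(w[...,2]<.125)&(np.hypot(w[...,0]-S[0],w[...,1]-S[1])<.03)
print(m.sum(), np.nanmedian(w[m],0), np.argwhere(m).mean(0))
h=w[m]; print(np.histogram(h[:,2],bins=10))
m2=(w[...,2]>.121)&(w[...,2]<.25)&(np.hypot(w[...,0]-S[0],w[...,1]-S[1])<.03); print(m2.sum(), np.nanmin(w[m2][:,2]) if m2.any() else 0,np.histogram(w[m2][:,2],bins=10))
E
```

```text
t=24.62 p [ 0.5011 -0.2469  0.1058] F [-0.4  0.1 -0.4] g 0.000
458 [ 0.50423793 -0.24687278  0.11561621] [213.90393013 259.92576419]
(array([ 19,  23,  21,  25,  25,  28,  34,  33,  48, 202]), array([0.09500622, 0.0974623 , 0.09991839, 0.10237447, 0.10483056,
       0.10728664, 0.10974273, 0.11219881, 0.11465489, 0.11711098,
       0.11956706]))
23966 0.14924036348125957 (array([ 323,  607,  673,  885, 2205, 4385, 1552, 3105, 6305, 3926]), array([0.14924036, 0.1587981 , 0.16835583, 0.17791356, 0.18747129,
       0.19702902, 0.20658676, 0.21614449, 0.22570222, 0.23525995,
       0.24481769]))
```

```bash
python3 - <<'E'
from h import *
p,d,k=grab("wrist","wc"); T()
for f in("wb","wc"):
    w,_=cloud(f)
    for v in range(205,300,8): print(f,v,[tuple((w[v,u]*1000).round(0).tolist()) for u in (250,260,270)])
a=cv2.imread("pics/wb.png")[190:310,200:320];b=cv2.imread("pics/wc.png")[190:310,200:320]
cv2.imwrite("pics/bc.png",cv2.resize(np.hstack([a,b]),(800,400),interpolation=cv2.INTER_NEAREST))
E
```

```text
t=24.68 p [ 0.5012 -0.247   0.1059] F [-0.2 -0.2  0.1] g 0.001
wb 205 [(479.0, -237.0, 22.0), (507.0, -247.0, 106.0), (478.0, -254.0, 22.0)]
wb 213 [(471.0, -236.0, 21.0), (506.0, -247.0, 117.0), (471.0, -254.0, 22.0)]
wb 221 [(469.0, -236.0, 33.0), (502.0, -247.0, 119.0), (467.0, -253.0, 32.0)]
wb 229 [(512.0, -243.0, 154.0), (511.0, -247.0, 153.0), (511.0, -252.0, 153.0)]
wb 237 [(511.0, -243.0, 161.0), (511.0, -247.0, 162.0), (511.0, -251.0, 163.0)]
wb 245 [(511.0, -243.0, 170.0), (511.0, -247.0, 170.0), (511.0, -251.0, 171.0)]
wb 253 [(511.0, -243.0, 177.0), (511.0, -247.0, 177.0), (511.0, -251.0, 177.0)]
wb 261 [(511.0, -243.0, 183.0), (511.0, -247.0, 183.0), (511.0, -251.0, 183.0)]
wb 269 [(513.0, -244.0, 191.0), (509.0, -247.0, 185.0), (512.0, -251.0, 191.0)]
wb 277 [(512.0, -244.0, 195.0), (505.0, -247.0, 184.0), (512.0, -250.0, 196.0)]
wb 285 [(513.0, -244.0, 201.0), (502.0, -247.0, 185.0), (512.0, -250.0, 201.0)]
wb 293 [(511.0, -244.0, 203.0), (499.0, -247.0, 185.0), (513.0, -250.0, 206.0)]
wc 205 [(485.0, -238.0, 21.0), (507.0, -247.0, 88.0), (484.0, -254.0, 20.0)]
wc 213
[... 171 characters left out ...]
3.0, 133.0), (511.0, -247.0, 133.0), (510.0, -252.0, 132.0)]
wc 237 [(511.0, -243.0, 142.0), (511.0, -247.0, 142.0), (511.0, -251.0, 141.0)]
wc 245 [(511.0, -243.0, 149.0), (511.0, -247.0, 149.0), (511.0, -251.0, 151.0)]
wc 253 [(511.0, -243.0, 156.0), (510.0, -247.0, 155.0), (511.0, -251.0, 156.0)]
wc 261 [(510.0, -243.0, 161.0), (511.0, -247.0, 163.0), (511.0, -251.0, 163.0)]
wc 269 [(512.0, -244.0, 171.0), (508.0, -247.0, 163.0), (512.0, -251.0, 171.0)]
wc 277 [(513.0, -244.0, 176.0), (505.0, -247.0, 164.0), (512.0, -250.0, 176.0)]
wc 285 [(512.0, -244.0, 180.0), (502.0, -247.0, 164.0), (511.0, -250.0, 179.0)]
wc 293 [(510.0, -244.0, 182.0), (498.0, -246.0, 163.0), (511.0, -250.0, 183.0)]
```

View pics/bc.png

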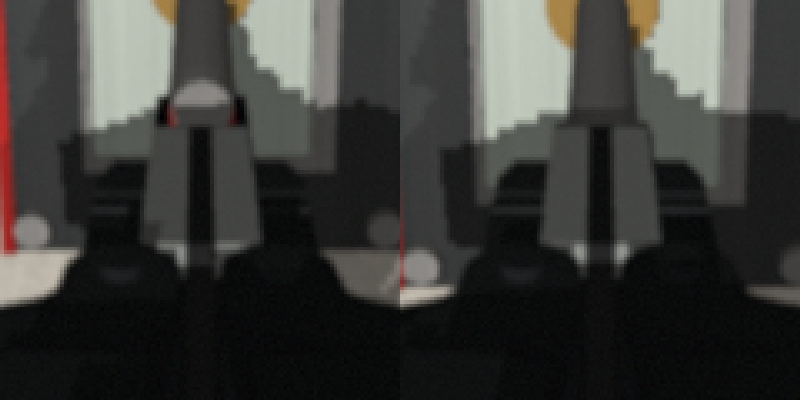

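The pictures and depth show the fingers' real ends about 22 mm short of the reported TCP. At TCP z 0.106 the shut fingers still stood above the shaft tip, so the bearing was never touched. The shaft is centred at (0.501, -0.247). I'll shift the grasp heights to match and repeat.

```bash
cat >> h.py <<'E'
def pick(xy,z,wide,gmin,eff=40,up=.11):
    manip.set_gripper(wide,20); manip.move_ptp(at(xy,.05),R(-np.pi/2)); manip.move_l(at(xy,z+.006),max_speed=.18); manip.move_l(at(xy,z),max_speed=.04); T("down")
    manip.set_gripper(0,20); T("sq1"); g=manip.current_grip_width()
    if g<gmin or abs(manip.current_force()[2])>8: return False
    manip.set_gripper(wide)
    manip.move_ptp(at(xy,z),R(0)); manip.set_gripper(0,eff); T("grip")
    manip.move_l(at(xy,up-.03),max_speed=.25); T("up"); return manip.current_grip_width()>gmin
E
python3 - <<'E'
from h import *
manip.move_l(at(S,.125),max_speed=.2)
B=(.5828,.2638)
print(pick(B,-.017,.55,.2))
E
```

```text
down t=28.12 p [ 0.583   0.2638 -0.0165] F [ 0.7 -0.4 -0.3] g 0.550
sq1 t=28.43 p [ 0.5833  0.264  -0.0163] F [ 0.1 -0.5  5.4] g 0.305
grip t=30.48 p [ 0.5834  0.264  -0.0162] F [-0.2  0.1  6.4] g 0.300
up t=31.02 p [0.5826 0.2637 0.0801] F [-0.2  0.4 -0.8] g 0.295
True
```

```bash
python3 - <<'E'
from h import *
manip.move_ptp(at(S,.115),R(AY)); manip.move_l(at(S,.101),max_speed=.1); T("over")
ok,z=guarded(S,.0985,.0885,.0025); T("ins")
if ok:
    ok,z=guarded(S,.07,.034,.018,lim=5,speed=.1); T("low")
    if ok:
        manip.set_gripper(.55,20); T("rel")
p,d,k=grab("wrist","wd")
E
```

```text
over t=33.18 p [ 0.501  -0.2464  0.1004] F [-0.3 -0.3 -0.6] g 0.294
ins t=34.68 p [ 0.5011 -0.247   0.0884] F [-0.7  0.3 -0.3] g 0.298
low t=35.82 p [ 0.5009 -0.2468  0.0338] F [ 0.2 -0.  -0.6] g 0.296
rel t=36.16 p [ 0.5013 -0.2471  0.0343] F [-0.4 -0.1 -0.1] g 0.547
```

```bash
python3 - <<'E'
from h import *
w,p=cloud("wd"); r=np.hypot(w[...,0]-.501,w[...,1]+.247); m=(r>.0075)&(r<.0145)&(w[...,2]>.025)&(w[...,2]<.1)
print(m.sum(),np.histogram(w[m][:,2],bins=np.arange(.025,.075,.004)))
E
```

```text
843 (array([  6,   7,  16,  30, 689,  95,   0,   0,   0,   0,   0,   0]), array([0.025, 0.029, 0.033, 0.037, 0.041, 0.045, 0.049, 0.053, 0.057,
       0.061, 0.065, 0.069, 0.073]))
```

```bash
python3 - <<'E'
from h import *
manip.move_l(at(S,.118),max_speed=.25); grab("wrist","we"); T()
w,p=cloud("we"); r=np.hypot(w[...,0]-.501,w[...,1]+.247); m=(r>.0075)&(r<.0145)&(w[...,2]>.025)&(w[...,2]<.1)
print(m.sum(),np.histogram(w[m][:,2],bins=np.arange(.025,.1,.004)))
E
```

```text
t=36.74 p [ 0.5008 -0.2468  0.1176] F [ 0.2 -0.1 -0.8] g 0.554
506 (array([  2,   4,   7,  12, 412,  69,   0,   0,   0,   0,   0,   0,   0,
         0,   0,   0,   0,   0]), array([0.025, 0.029, 0.033, 0.037, 0.041, 0.045, 0.049, 0.053, 0.057,
       0.061, 0.065, 0.069, 0.073, 0.077, 0.081, 0.085, 0.089, 0.093,
       0.097]))
```

View pics/we.png

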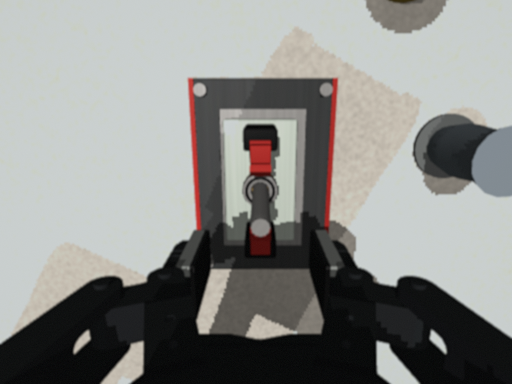

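The bearing is flat on the seat around the shaft, with its top at 0.044. The picture shows it at (260,190) and the shaft tip at (260,228). Next is the spacer.

```bash
python3 - <<'E'
from h import *
assert pick((.497,.3037),-.010,.5,.15)
manip.move_ptp(at(S,.118),R(AY)); manip.move_l(at(S,.106),max_speed=.1); T("over")
ok,z=guarded(S,.103,.095,.0027); T("ins")
if ok:
    ok,z=guarded(S,.065,.034,.03,lim=5,speed=.12); T("low")
    if ok:
        manip.set_gripper(.5,20); T("rel")
        manip.move_l(at(S,.118),max_speed=.25)
grab("wrist","wg"); T()
w,p=cloud("wg"); r=np.hypot(w[...,0]-.501,w[...,1]+.247); m=(r>.0075)&(r<.0145)&(w[...,2]>.025)&(w[...,2]<.13)
print(m.sum(),np.histogram(w[m][:,2],bins=np.arange(.028,.13,.004))[0])
E
```

```text
down t=39.72 p [ 0.4972  0.3038 -0.0095] F [ 0.4 -0.2  0. ] g 0.502
sq1 t=40.02 p [ 0.4972  0.3039 -0.0095] F [-1.1 -0.3  4.4] g 0.245
grip t=42.10 p [ 0.4971  0.3037 -0.0098] F [-1.  -0.9  3.9] g 0.234
up t=42.61 p [0.497  0.3037 0.0803] F [ 0.2 -0.3 -1.1] g 0.232
over t=44.87 p [ 0.5011 -0.2463  0.1055] F [-0.3 -0.7  0.5] g 0.234
ins t=45.87 p [ 0.5011 -0.2469  0.0948] F [-0.8 -0.2 -0.2] g 0.232
low t=46.82 p [ 0.5011 -0.2469  0.0342] F [-0.6 -0.5  0.1] g 0.232
rel t=47.17 p [ 0.5014 -0.2471  0.0344] F [ 0.2  0.5 -0.5] g 0.500
 t=47.70 p [ 0.5008 -0.2468  0.1176] F [-0.3  0.3 -1.1] g 0.499
627 [  6   2  12 133 102  37  35  39 261   0   0   0   0   0   0   0   0   0
   0   0   0   0   0   0   0]
```

The spacer top is at 0.062, so it sits on the bearing. Next is the washer: grip the hub above the flange, insert, then press in small guarded steps.

```bash
python3 - <<'E'
from h import *
assert pick((.582,.182),-.004,.5,.15,eff=70,up=.125)
manip.move_ptp(at(S,.124),R(AY)); manip.move_l(at(S,.112),max_speed=.1); T("over")
ok,z=guarded(S,.109,.101,.0027); T("ins"); assert ok
ok,z=guarded(S,.088,.074,.0145,lim=5,speed=.1); T("at jaws"); assert ok
for z in np.arange(.072,.0479,-.0015):
    manip.move_l(at(S,z),max_speed=.04); f=manip.current_force(); q=manip.current_ee_pos()[2]
    print("%.4f %.4f"%(z,q),f.round(1))
    if f[2]>17 or q<.0507: break
T("pressed")
E
```

```text
down t=50.26 p [ 0.5822  0.182  -0.0035] F [-0.6 -0.1 -0.3] g 0.496
sq1 t=50.58 p [ 0.5823  0.1821 -0.0035] F [-1.3 -0.1  4.9] g 0.239
grip t=52.65 p [ 0.5822  0.1821 -0.0037] F [-0.2 -0.1  4.6] g 0.221
up t=53.20 p [0.5817 0.1819 0.0949] F [-0.7 -0.2 -1.5] g 0.220
over t=55.08 p [ 0.5011 -0.2462  0.1115] F [ 0.3 -0.1  0.3] g 0.220
ins t=56.08 p [ 0.5011 -0.247   0.1008] F [-0.5  0.3 -0.6] g 0.223
at jaws t=56.65 p [ 0.5009 -0.2469  0.0738] F [-0.  -0.1 -0.5] g 0.224
0.0720 0.0722 [ 1.2  0.  -0.8]
0.0705 0.0705 [-0.2  0.4 -0.9]
0.0690 0.0689 [-0.3  0.8 -1.6]
0.0675 0.0675 [ 1.1 -0.5 -0.2]
0.0660 0.0660 [ 0.6 -0.1 -0.5]
0.0645 0.0644 [ 1.7 -0.   0.3]
0.0630 0.0629 [-0.7 -0.5  0.4]
0.0615 0.0614 [ 0.7 -0.6  0.8]
0.0600 0.0599 [ 1.1 -1.8  3. ]
0.0585 0.0582 [ 0.1 -0.3 -1.6]
0.0570 0.0568 [ 0.3 -0.7 -2.3]
0.0555 0.0554 [ 0.2 -0.  -2.1]
0.0540 0.0540 [ 0.3 -0.5  0.9]
0.0525 0.0523 [ 1.8 -0.8 -1.4]
0.0510 0.0512 [0.9 0.  4.4]
0.0495 0.0498 [-0.7  0.6  5.9]
pressed t=60.65 p [ 0.5014 -0.2471  0.0498] F [-0.7  0.6  5.9] g 0.225
```

```bash
python3 - <<'E'
from h import *
manip.set_gripper(.5,20); T("rel"); manip.move_l(at(S,.118),max_speed=.25)
grab("wrist","wh"); T()
w,p=cloud("wh"); L=(w-np.array([.501,-.247,0])); c,s=np.cos(YAW),np.sin(YAW)
X=L[...,0]*c+L[...,1]*s; Y=-L[...,0]*s+L[...,1]*c; Z=L[...,2]; r=np.hypot(X,Y); P=p.astype(int)
m=(r>.0075)&(r<.0115)&(Z>.07); print("hub top",m.sum(),np.nanpercentile(Z[m],[10,50,90]).round(4))
m=(r>.013)&(r<.0195)&(abs(Y)>.009)&(Z>.04)&(Z<.09); print("flange top",m.sum(),np.nanpercentile(Z[m],[10,50,90]).round(4))
for sg in(1,-1):
    m=(sg*X>.012)&(sg*X<.05)&(abs(Y)<.009)&(Z>.0655)&(P[...,0]>90)&(P[...,1]<60); print("jaw",sg,m.sum(),np.nanpercentile(sg*X[m],[2,50,98]).round(4) if m.any() else "")
a=cv2.imread("pics/wh.png")[130:290,180:340]; cv2.imwrite("pics/whc.png",cv2.resize(a,(560,560)))
E
```

```text
rel t=61.01 p [ 0.501  -0.2469  0.0493] F [-0.3 -0.1  0.2] g 0.500
 t=61.48 p [ 0.5009 -0.2468  0.1178] F [-0.7 -0.1 -0. ] g 0.503
hub top 2942 [0.0875 0.2201 0.2267]
flange top 716 [0.0631 0.064  0.0649]
jaw 1 656 [0.0216 0.0314 0.0403]
jaw -1 6 [0.0204 0.0213 0.0229]
```

View pics/whc.png

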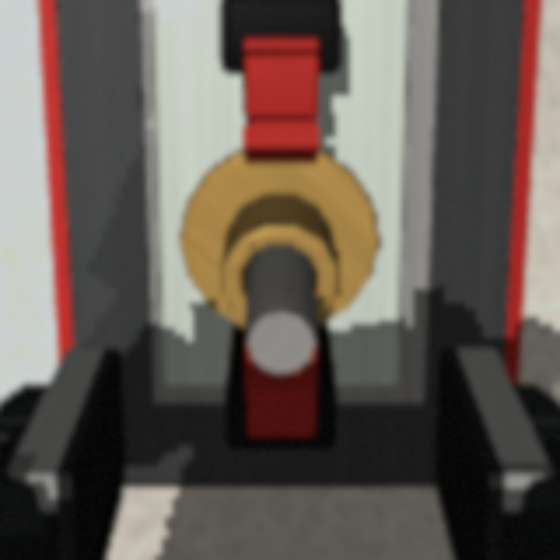

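The flange top reads 0.0640, exactly the held height, and the jaw at image top overlaps the flange. I'll check the shaded jaw using the same cloud, which takes no robot time.

```bash
python3 - <<'E'
from h import *
w,p=cloud("wh"); L=(w-np.array([.501,-.247,0])); c,s=np.cos(YAW),np.sin(YAW)
X=L[...,0]*c+L[...,1]*s; Y=-L[...,0]*s+L[...,1]*c; Z=L[...,2]; P=p.astype(int)
red=(P[...,0]>2*P[...,1])&(P[...,0]>40)
for sg in(1,-1):
    m=(sg*X>.012)&(sg*X<.06)&(abs(Y)<.009)&(Z>.077)&(Z<.083)&red; print("jaw top",sg,m.sum(),np.nanpercentile(sg*X[m],[1,5,50,95,99]).round(4) if m.any() else "")
m=(np.hypot(X,Y)<.02)&(Z>.085)&(Z<.122); print("hub", np.histogram(Z[m],bins=np.arange(.085,.124,.003))[0])
E
```

```text
jaw top 1 144 [0.0214 0.0216 0.0238 0.0256 0.0257]
jaw top -1 97 [0.0214 0.0218 0.0243 0.0263 0.0264]
hub [254 186  30  20  36  31  36  31  42  55 163 142]
```

Both jaw tops sit alike, with inner edges at 21.4 mm and outer edges at 25.7 and 26.4 mm. The robot is clear, so I'm handing in.

```bash
python3 - <<'E'
from h import *
T(); manip.sign_off()
E
```

```text
t=61.48 p [ 0.5009 -0.2468  0.1178] F [-0.7 -0.1 -0. ] g 0.503
the job is handed in; nothing more can be done
```

The idler is assembled on the spindle and I handed the job in at 61.5 s of the 72 s allowed; no verdict was reported. I found the floating shaft by squeezing it lightly in two directions. The bearing, spacer and washer then went on in that order, and I pressed the washer down in 1.5 mm steps with at most about 6 N on the wrist.

**Last checks** (all from the wrist camera's depth):
- **Bearing:** flat on the seat, top at about 44 mm.
- **Spacer:** top at about 62 mm, before the press.
- **Washer:** flange top level at 64.0 mm, the height it should have when held under the jaws.
- **Jaws:** both inner top edges 21.4 mm from the shaft axis; outer edges 25.7 and 26.4 mm. Only the jaw on the +x side was clearly seen over the flange. The other was in shadow, so I judged it closed from the depth and the symmetry.
- **Robot:** clear of everything, with about zero force on the tool.

**What disagreed:** the first try at the bearing closed on nothing. The fingers' real ends are about 20–22 mm behind the reported TCP, not at it, so I lowered the grasp heights and it worked. The jaw edges also read about 1.6 mm closer to the axis than the 23 mm I expected from the description, equally on both sides. I didn't check the bystanders again at the end, but the arm had no unexpected contact.

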